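# Hang the desk clock on its screw

## Robot

A 6-joint arm with a two-finger parallel gripper is mounted at the origin on the work surface. World frame = base frame: x ahead of the robot, y to its left, z up, the work surface at z = 0. Lengths are in m, angles in rad, forces in N, time in s.
With the tool pointing down it reaches from about 0.25 to 0.725 m from the base axis. Payload 9.7 kg.
Tool frame: the origin (TCP) lies on the centre line of the jaws, within the pads' length; the fingertips stand 11 mm ahead of it and the grasp point (between the pads) lies 8 mm behind it (ctrl.tips_ahead is the distance from the TCP to the fingertips, in m); z points along the fingers, y is the direction in which the jaws open and shut (so a half turn about z gives the same grasp; the last joint's range is limited). The gripper opens to 85 mm and grips with 20 to 120 N. Pads are 22 mm wide; open, the fingers measure 114 mm over their backs; the gripper's body (76 mm by 85 mm) begins 54 mm behind the grasp point. The pads swing forward as they close: fully open they stand 13 mm farther back than shut.
Start: joints at [1.316, 0.087, 0.176, 1.66, 0, 1.571], TCP at [0.139, 0.532, 0.242] pointing down, gripper open.
Joint ranges: [-3.13, 3.13], [-0.85, 1.81], [-1.15, 1.24], [-2.2, 2.28], [-1.44, 1.52], [-3.14, 3.14]. Speed limits (rad/s): [2.22, 2.22, 2.57, 3.14, 3.14, 3.14].

## Interface

Orientations are given as a unit quaternion [x, y, z, w].
In Python, from station import ctrl gives the robot as it stands. The module is installed in compiled form; this text tells all that it offers.
- The arm moves only by the shell command python3 -m handwheel 'ROWS' [OPENING] [FORCE]. ROWS is JSON, one flat list of numbers, 6 for each row, row after row: the shift along the world's x, y, z in cm, then the turn, a rotation vector about the world's x, y, z in rad. A call has 1 to 12 rows; each row shifts and turns the commanded pose from where the row before left it; what a row does not reach is not made up. A row lasts 1/10 s, in which the tool goes at most 50 mm and 8.59 degrees, less where a joint would pass 70% of its speed; a pose out of reach is approached as far as the arm can. A call with a gripper value outside its range is refused whole. OPENING is the finger opening in cm, from 0 to 8.54, set as the call begins (- or left out, the last holds). The fingers move at their own pace and stop on an object; FORCE is the grip in N (left out, the last holds). Time passes only in rows, so rows that do not move let the fingers close. It gives the time, the measured TCP pose, the force and the opening at its end, in the units of the state.
- ctrl.sense(): the state, without advancing time (a new reading comes with each control period).
- ctrl.capture(name): name is "scene" or "top" or "wrist"; returns the picture (384x512x3 uint8, red, green, blue); there is no depth.
- ctrl.get_calibration(name): a dict with "intrinsics" (3x3 intrinsics, pixels), "k1" (the pictures are not rectified: a ray, as slopes to the right and down, at radius r is drawn at 1 + k1 r^2 times it, then the intrinsics apply), "position" and "orientation" of the camera in the world; the wrist camera has in their place "mount" (4x4, takes a point from camera to tool coordinates, whose origin is the TCP and whose axes are the flange's). Camera axes: x right, y up, looking along -z (the intrinsics and any distortion apply to the point x, -y, -z); pixel columns grow to the right and rows downward; lengths in m; the calibration is good to about 2 mm. A picture is of the moment at which its call begins: read the wrist's pose just before it. get_calibration takes no time and is no camera call.
- ctrl.hand_in(): hands the job in, once; it reports no verdict.
The state is a dict: "t": time; "joint_pos": joint angles; "dq": joint speeds; "joint_torque": joint torques, N m; "tcp_pos": TCP position; "orientation": TCP orientation; "force": force on the tool from outside, world axes, zero at the start; "moment": the same for the moment, N m; "finger_gap": finger opening in m.
Only numpy, scipy, OpenCV 4.12 (cv2) and the standard library are available. Lean on these libraries where they do the work, as an engineer would, in place of code of your own. Each camera call takes 0.05 s, during which the arm holds its last target. There are 200 camera calls.

## Task

Pick up the small upright clock and hang it by the keyhole in its back on the screw that sticks out of the low wooden desk board: feel for the screw head, get it through the wide part of the keyhole with the clock's back flush on the board, then pull the clock straight down, while still holding it, until it clicks home past the catch. Be gentle - never force the clock against the board or the screw (stay under 25 N) - then let go, and leave the hourglass and the drinking glass standing where they are.

Things in the scene. Friction and masses are not known exactly. Their poses are not given: they have to be found in the camera images.
- clock: White plastic box clock with a steel back, 44 mm deep (x), 56 wide (y), 95 high (z), 0.13 to 0.23 kg, first standing loose on the desk. Origin: centre of its underside; x points out of the round dial, z up; the flat back is at x = -22 mm. Hold it from above by the 56 mm wide sides, some 78 mm up and 6 mm towards the dial. Hung fully home, its underside is 90 mm above the desk.
- keyhole (a point): Centre of the keyhole's wide part, on the outer surface of the clock's back (clock x -22, y 0, z 40 mm), axes as the clock's. The wide part is 18 mm wide and 20 high, in a 3 mm thick wall with 13 mm free space behind. From its top a 9 mm wide slot with a bevelled mouth runs straight up. Fully home, this point is 20 mm below the screw's axis.
- slot_end (a point): Where the screw's axis ends up when fully home: 20 mm above the keyhole point, same surface and axes. Inside the wall, both sides of the slot carry a ramp and catch, 2.5 mm proud, 8 to 13.5 mm above the keyhole point: the head drags over it under a downward pull of about 4 to 10 N and drops behind it in the last 1.5 mm. Its own weight is not to be relied on.
- board: Fixed upright wooden board, 240 mm wide (y), 18 thick, 162 high, with a foot and letter rack (up to 125 mm high, 130 mm deep) on its rear, -x side. Origin: on the desk under the middle of its flat front face; x points out of that face, which looks away from the robot. The clock hung home lies flush on the face (up to 1 mm play) and its top 23 mm stand above the board.
- rail (a point): Middle of the level rail on the board's face, 150 mm above the desk; axes as the board's. One steel screw, axis along x, is clamped in it at exactly this height but anywhere within 16 mm to either side along y: not measured, see or feel it. Head 14 mm across, 3 thick, outer face 6.8 mm off the board; shank 5 mm. Sprung along x, 3.5 N per mm: gives 2.5 mm in (then solid), 4 mm out; rigid sideways.
- hourglass: Bystander: hourglass, two dark wooden discs 60 mm across, 125 mm high. Origin: centre of its underside.
- tumbler: Bystander: drinking glass, 72 mm across, 85 mm high. Origin: centre of its underside.
There are look-alikes about, which are no part of the job. Of the things like the clock, leave any that is orange or yellow; of the rest the larger one is meant.

How it is judged:
By the outcome, as a careful person would: the job done as asked, in the order asked, and still so for the second after the job is handed in, with the robot touching nothing.
It also fails if it takes over 72 s, if anything falls off the work surface, if the arm or the gripper's body presses on something with over 40 N, if the wrist force passes 120 N, or if a joint passes its speed limit or range.

## Working session

There is one attempt and no reset: what is moved stays moved. The work goes in short steps, Python scripts to look and compute and a shell command to move; the robot and the scene stay as the last step left them, time stands still between calls to the robot, and variables do not carry over. Pictures are saved under pics/ and viewed, about 8 in all and at most 12, crops included, and the job is handed in when it is done.

```bash
mkdir -p pics; cat > h.py <<'E'
import numpy as np, cv2
from scipy.spatial.transform import Rotation as R
from station import ctrl
def shot(n,f):
    s=ctrl.sense(); im=ctrl.capture(n); cv2.imwrite(f'pics/{f}.png',im[:,:,::-1]); return s,im
def cam(n,s=None):
    c=ctrl.get_calibration(n); K=np.array(c['intrinsics']); k=c['k1']
    if 'mount' in c:
        M=np.array(c['mount']); Rt=R.from_quat(s['orientation']).as_matrix()
        return K,k,Rt@M[:3,:3],Rt@M[:3,3]+np.array(s['tcp_pos'])
    return K,k,R.from_quat(c['orientation']).as_matrix(),np.array(c['position'])
def ray(C,u,v):
    K,k,Rm,p=C
    d=cv2.undistortPoints(np.array([[[u,v]]],float),K,np.array([k,0,0,0.]))[0,0]
    r=Rm@np.array([d[0],-d[1],-1]); return p,r/np.linalg.norm(r)
def onz(C,u,v,z):
    p,r=ray(C,u,v); return p+r*(z-p[2])/r[2]
def proj(C,P):
    K,k,Rm,p=C; q=Rm.T@(np.array(P)-p); x,y=q[0]/-q[2],-q[1]/-q[2]; f=1+k*(x*x+y*y)
    return (K@[x*f,y*f,1])[:2]
def tri(a,b):
    (p,d),(q,e)=a,b
    A=np.array([d,-e]).T; s=np.linalg.lstsq(A,q-p,rcond=None)[0]
    return (p+d*s[0]+q+e*s[1])/2, np.linalg.norm(p+d*s[0]-q-e*s[1])
E
python3 - <<'E'
from h import *
a=shot('scene','s1')[1];b=shot('top','t1')[1]
for n in('scene','top'):
    C=cam(n);print(n,C[0].tolist(),C[1],C[3].round(3),C[2].round(2).tolist())
s=ctrl.sense();print(s)
E
```

```text
scene [[477.20197724198414, 0.0, 260.6116202531621], [0.0, 477.20197724198414, 189.89364902393078], [0.0, 0.0, 1.0]] -0.03410810928980359 [ 1.101 -0.506  1.131] [[0.63, -0.65, 0.42], [0.77, 0.53, -0.34], [-0.0, 0.55, 0.84]]
top [[380.4283496956866, 0.0, 259.2160022245197], [0.0, 380.4283496956866, 188.80173847291243], [0.0, 0.0, 1.0]] 0.008678637077150048 [ 0.452 -0.124  0.912] [[0.02, 0.99, -0.14], [-1.0, 0.02, -0.05], [-0.05, 0.14, 0.99]]
{'t': 0.1, 'joint_pos': array([ 1.31597826e+00,  8.74472664e-02,  1.75230582e-01,  1.65980477e+00,
       -1.49386535e-05,  1.57082656e+00]), 'dq': array([ 0.00068763, -0.00199578,  0.00137584,  0.00175898,  0.00020158,
       -0.00043824]), 'joint_torque': array([-3.30442344e-04, -5.21562338e+01,  4.65653980e+01,  1.62105449e-02,
        1.48574929e-05, -1.98579806e-05]), 'tcp_pos': array([0.13859542, 0.53205978, 0.24163959]), 'orientation': array([ 1.27079572e-01,  9.91892336e-01, -6.08550259e-04, -7.04173879e-05]), 'force': array([-0.19555378, -0.31692263, -0.85121805]), 'moment': array([-0.05517379, -0.0034571 , -0.02924015]), 'finger_gap': 0.08549157413049338}
```

View pics/s1.png

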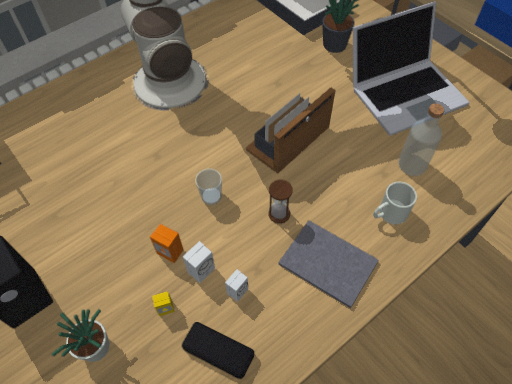

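View pics/t1.png

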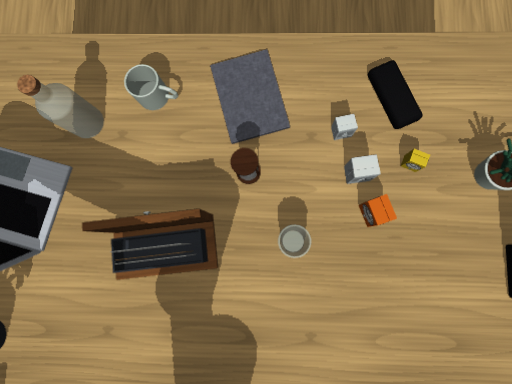

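The larger white clock is at about scene (199,262) and top (365,168). The board is at top (83–213, 210–230), with the screw at top ~(146,213) and scene ~(308,118). I'll enlarge these areas.

```bash
python3 - <<'E'
import cv2,numpy as np
s=cv2.imread('pics/s1.png');t=cv2.imread('pics/t1.png')
def c(im,x,y,w,h): return cv2.resize(im[y:y+h,x:x+w],(400,300),interpolation=cv2.INTER_CUBIC)
m=np.vstack([np.hstack([c(s,160,230,80,60),c(s,240,80,120,90)]),np.hstack([c(t,325,140,80,60),c(t,75,175,160,120)])])
cv2.imwrite('pics/m1.png',m)
E
```

```text
(no output)
```

View pics/m1.png

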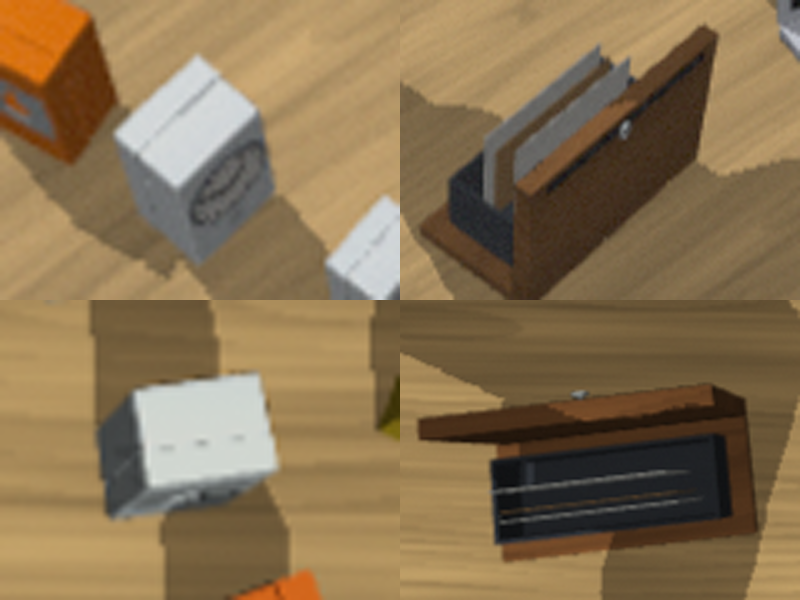

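Crop positions noted: the clock's dial faces +x, away from the robot, and the dark keyhole side faces the robot. The screw head shows at crop (626,130) and (580,394). Now the numbers.

```bash
python3 - <<'E'
from h import *
S=cam('scene');T=cam('top')
ts=[(133,390),(262,374),(277,467),(150,487)]; ss=[(262,110),(178,188),(114,132),(197,55)]
P=[onz(T,325+x/5,140+(y-300)/5,.095) for x,y in ts]; Q=[onz(S,160+x/5,230+y/5,.095) for x,y in ss]
for X in(P,Q):
    X=np.array(X);print(X[:,:2].round(4).tolist(),X.mean(0).round(4))
    e1=X[1]-X[0]+X[2]-X[3];e2=X[0]-X[3]+X[1]-X[2];print(np.linalg.norm(e1)/2,np.linalg.norm(e2)/2,np.degrees([np.arctan2(e1[0],-e1[1]),np.arctan2(e2[1],e2[0])]))
b=[onz(T,75+(x-400)/2.5,175+(y-300)/2.5,.162) for x,y in[(418,419),(712,384)]];print('board top',b,np.linalg.norm(b[0]-b[1]))
b2=[onz(S,240+(x-400)/3.333,80+y/3.333,.162) for x,y in[(517,192),(716,38)]];print('board scene',b2,np.linalg.norm(b2[0]-b2[1]))
print('screw',tri(ray(S,240+226/3.333,80+130/3.333),ray(T,75+180/2.5,175+94/2.5)))
print(onz(S,280,190,.125),onz(S,209,175,.085),onz(T,244,158,.125),onz(T,294,235,.085))
E
```

```text
[[0.6365, -0.2831], [0.6442, -0.3384], [0.6034, -0.344], [0.5939, -0.2899]] [ 0.6195 -0.3139  0.095 ]
0.05532962197850579 0.0421365244658535 [8.94514074 8.40236883]
[[0.6396, -0.2825], [0.6471, -0.3369], [0.6041, -0.3439], [0.5958, -0.2895]] [ 0.6217 -0.3132  0.095 ]
0.05496388910297926 0.04395073480775676 [8.29472211 9.1289204 ]
board top [array([0.48249369, 0.26654457, 0.162     ]), array([0.51489896, 0.03019274, 0.162     ])] 0.23856296459901252
board scene [array([0.50782121, 0.02399877, 0.162     ]), array([0.48712203, 0.26131851, 0.162     ])] 0.238220730204274
screw (array([0.50622727, 0.14167035, 0.14828133]), np.float64(0.0014327336066180187))
[ 0.62232107 -0.05597458  0.125     ] [ 0.44618996 -0.15328229  0.085     ] [ 0.62705424 -0.0518192   0.125     ] [ 0.46817505 -0.16069194  0.085     ]
```

```bash
python3 -m handwheel '[3.5,-3.2,1,0,0,0.032,3.5,-3.2,1,0,0,0.032,3.5,-3.2,1,0,0,0.032,3.5,-3.2,1,0,0,0.032,3.5,-3.2,1,0,0,0.032,3.5,-3.2,1,0,0,0.032,3.5,-3.2,1,0,0,0.032,3.5,-3.2,1,0,0,0.032,3.5,-3.2,1,0,0,0.032,3.5,-3.2,1,0,0,0.032,3.5,-3.2,1,0,0,0.032,3.5,-3.2,1,0,0,0.032]'; python3 -m handwheel '[0,0,0,0,0,0,0,0,0,0,0,0]'
python3 - <<'E'
from h import *
s,im=shot('wrist','w1');print(s['joint_pos'],s['tcp_pos'],s['orientation'],ctrl.get_calibration('wrist'),ctrl.tips_ahead)
C=cam('wrist',s);print(proj(C,[.506,.1417,.15]),proj(C,[.485,.264,.162]),proj(C,[.511,.027,.162]))
E
```

```text
t: 1.3
tcp_pos: [0.5597, 0.1465, 0.3624]
orientation: [-0.065, 0.998, 0.0, -0.0]
force: [-0.1, 1.8, 0.3]
finger_gap: 0.085
t: 1.5
tcp_pos: [0.5594, 0.1474, 0.3612]
orientation: [-0.063, 0.998, -0.0, -0.001]
force: [-0.5, 0.0, 0.2]
finger_gap: 0.0852
[2.57598670e-01 2.51726221e-01 6.03525364e-01 1.92437900e+00
 1.64400068e-04 1.30678317e-01] [0.55937835 0.14741588 0.36122169] [-6.34174924e-02  9.97986683e-01 -9.13850227e-05 -8.90872604e-04] {'intrinsics': array([[332.32056441,   0.        , 258.11352621],
       [  0.        , 332.32056441, 194.1019192 ],
       [  0.        ,   0.        ,   1.        ]]), 'k1': 0.0007978615168477418, 'mount': array([[-1.43719219e-03,  9.63172407e-01,  2.68880734e-01,
         6.66841981e-02],
       [ 9.99998852e-01,  1.25517176e-03,  8.48866081e-04,
         2.89248182e-04],
       [ 4.80112883e-04,  2.68881645e-01, -9.63173105e-01,
        -1.31900212e-01],
       [ 0.00000000e+00,  0.00000000e+00,  0.00000000e+00,
         1.00000000e+00]])} 0.011
[259.10419086 115.15027297] [387.47022501 109.73946058] [140.35388063 105.5978581 ]
```

View pics/w1.png

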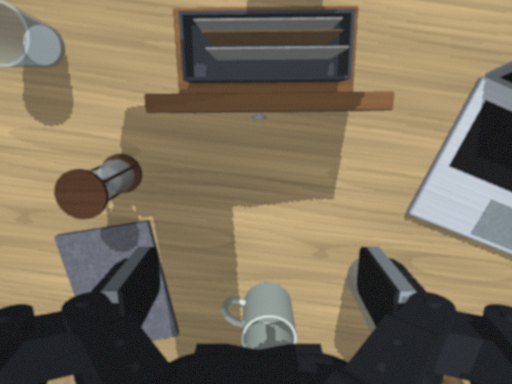

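The wrist view shows the board's top strip from (146,112) to (393,108), with the screw head at about (259,116). Next is a subpixel fit of the front edge.

```bash
python3 - <<'E'
from h import *
im=cv2.imread('pics/w1.png').astype(float);hsv=cv2.cvtColor(im.astype('uint8'),cv2.COLOR_BGR2HSV)
g=im[:,:,1]; r=im[:,:,2]
def edge(sig,lo): # max gradient subpixel
    d=np.abs(np.diff(sig)); i=d.argmax(); j=np.arange(max(0,i-2),min(len(d),i+3)); return lo+(d[j]*(j+.5)).sum()/d[j].sum()
xs=[x for x in range(152,388) if abs(x-259)>12]
e=np.array([edge(g[103:120,x],103) for x in xs])
p=np.polyfit(xs,e,1)
for _ in range(4):
    res=e-np.polyval(p,xs);k=abs(res)<1;p=np.polyfit(np.array(xs)[k],e[k],1)
print(p,k.mean(),len(k))
ends=[np.median([edge(g[y,135:157],135) for y in range(97,108)]),np.median([edge(g[y,382:402],382) for y in range(97,106)])]
print(ends)
print(im[108:124,250:270,2].astype(int))
s={'tcp_pos':[0.55937835,0.14741588,0.36122169],'orientation':[-6.34174924e-02,9.97986683e-01,-9.13850227e-05,-8.90872604e-04]}
C=cam('wrist',s)
A,B=[onz(C,u,np.polyval(p,u),.162) for u in ends];print(A,B,np.linalg.norm(A-B),'mid',(A+B)/2)
d=(B-A);print('yaw',np.degrees(np.arctan2(-d[0],d[1])))
E
```

```text
[-9.96652511e-03  1.14462872e+02] 1.0 211
[np.float64(144.51020408163265), np.float64(393.06)]
[[ 95  97  94  95  96  96  94  95  97  95  96  98  94  96  94  96  97  97
   97  95]
 [ 95  94  96  94  94  95  95  95  93  94  93  94  96  94  93  92  93  94
   93  93]
 [ 90  92  90  90  88  91  88  89  89  88  88  90  90  88  91  88  88  89
   89  88]
 [ 89  91  88  90  92  90  88  84  85  84  83  84  87  87  90  88  89  88
   89  87]
 [107 107 108 107 106 105  99  95  96  97  92  92 101 106 107 109 108 108
  108 107]
 [127 127 127 126 125 124 118 114 113 114 104 105 117 122 127 127 128 127
  128 126]
 [135 134 132 130 130 126 119 115 118 117 110 109 115 123 124 130 132 133
  134 136]
 [134 131 127 123 119 117 115 115 118 117 111 110 112 114 115 117 126 132
  133 135]
 [132 125 115 109 109 111 116 117 121 120 116 112 111 104 103 104 117 130
  132 134]
 [130 122 115 107 109 115 117 118 120 122 117 113 109 103 100 100 115 129
  132 133]
 [132 128 121 117 115 116 119 117 118 121 119 115 115 107 106 112 121 127
  131 132]
 [131 131 127 125 123 123 122 120 123 123 125 123 121 123 119 122 124 128
  130 129]
 [132 132 129 130 129 128 128 128 128 129 129 129 129 128 129 132 131 129
  130 128]
 [132 132 132 130 130 130 131 132 130 130 132 131 130 129 131 130 132 130
  130 130]
 [136 136 133 133 133 133 131 132 130 132 131 133 131 133 130 132 131 131
  133 132]
 [137 138 137 138 137 137 137 135 136 134 135 134 133 133 135 136 136 135
  137 136]]
[0.51747423 0.03121124 0.162     ] [0.48506427 0.2695307  0.162     ] 0.24051313834059151 mid [0.50126925 0.15037097 0.162     ]
yaw 7.744359524372067
```

```bash
python3 -m handwheel '[0.67,-4.6,-1.1,0,0,0.0025,0.67,-4.6,-1.1,0,0,0.0025,0.67,-4.6,-1.1,0,0,0.0025,0.67,-4.6,-1.1,0,0,0.0025,0.67,-4.6,-1.1,0,0,0.0025,0.67,-4.6,-1.1,0,0,0.0025,0.67,-4.6,-1.1,0,0,0.0025,0.67,-4.6,-1.1,0,0,0.0025,0.67,-4.6,-1.1,0,0,0.0025,0.67,-4.6,-1.1,0,0,0.0025,0,0,0,0,0,0,0,0,0,0,0,0]'
python3 - <<'E'
from h import *
s0={'tcp_pos':[0.55937835,0.14741588,0.36122169],'orientation':[-6.34174924e-02,9.97986683e-01,-9.13850227e-05,-8.90872604e-04]}
print('screw',onz(cam('wrist',s0),259.3,117,.15))
s,im=shot('wrist','w2');print(s['joint_pos'],repr(s['tcp_pos']),repr(s['orientation']))
C=cam('wrist',s);c,sn=np.cos(.15),np.sin(.15)
for a,b in[(-22,28),(22,28),(22,-28),(-22,-28)]:
    q=proj(C,[.6206+(a*c-b*sn)/1e3,-.3135+(a*sn+b*c)/1e3,.095]);print(q.round(1))
cv2.imwrite('pics/w2b.png',cv2.resize(cv2.imread('pics/w2.png')[30:330,60:460],(800,600)))
E
```

```text
t: 2.75
tcp_pos: [0.6255, -0.3112, 0.2514]
orientation: [-0.077, 0.997, 0.001, -0.001]
force: [0.1, 0.3, 0.2]
finger_gap: 0.0853
screw [0.50778189 0.14208993 0.15      ]
[-4.61753844e-01  4.91564387e-01  6.93375586e-01  1.77439605e+00
  3.11961855e-04 -6.15645130e-01] array([ 0.62545434, -0.31115251,  0.25141672]) array([-7.68695670e-02,  9.97040744e-01,  5.92663796e-04, -6.87590739e-04])
[288.4 148.9]
[287.1 197.6]
[225.1 197.5]
[223.8 148.8]
```

View pics/w2b.png

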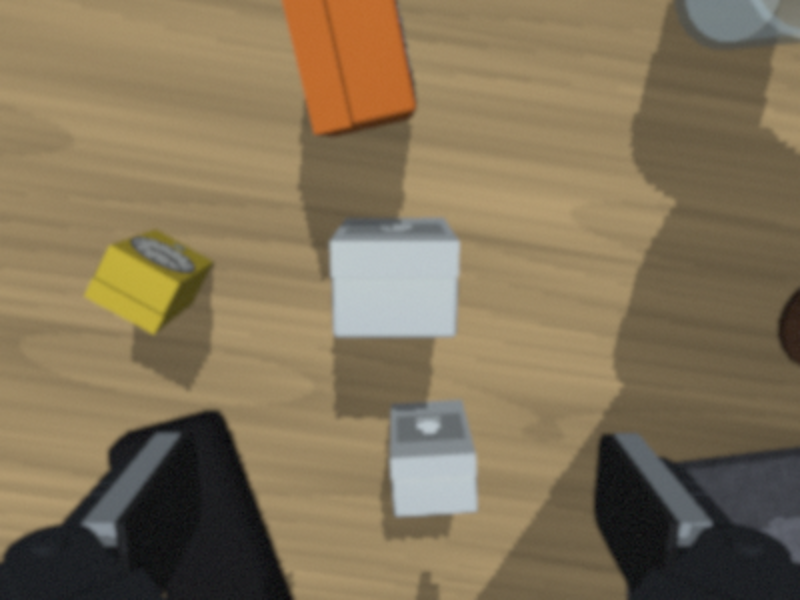

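The clock's top corners are at full-picture (225,149), (290,149), (288,198) and (226,198), within 1.5 px of prediction. The yaw matches the tool, and nothing blocks the fingers. Descending to grasp.

```bash
python3 -m handwheel '[0.15,0,-3,0,0,0,0,0,-3,0,0,0,0,0,-3,0,0,0,0,0,-3,0,0,0,0,0,-3,0,0,0,0,0,-2,0,0,0,0,0,-1.1,0,0,0,0,0,0,0,0,0,0,0,0,0,0,0]'; python3 -m handwheel '[0,0,0,0,0,0,0,0,0,0,0,0,0,0,0,0,0,0,0,0,0,0,0,0,0,0,0,0,0,0,0,0,0,0,0,0,0,0,0,0,0,0,0,0,0,0,0,0]' 4.5 60
```

```text
t: 3.7
tcp_pos: [0.6278, -0.3111, 0.0731]
orientation: [-0.078, 0.997, -0.0, 0.001]
force: [-0.1, 0.2, -0.0]
finger_gap: 0.0854
t: 4.5
tcp_pos: [0.6278, -0.3119, 0.0728]
orientation: [-0.077, 0.997, -0.0, 0.001]
force: [-0.2, 1.6, 5.3]
finger_gap: 0.0554
```

```bash
python3 -m handwheel '[0,0,0.5,0,0,0,0,0,1.5,0,0,0,0,0,3,0,0,0,0,0,4,0,0,0,0,0,4,0,0,0,0,0,4,0,0,0,0,0,2,0,0,0,0,0,0.5,0,0,0,0,0,0,0,0,0,0,0,0,0,0,0]'; python3 -m handwheel '[-0.3,2,0,0,0,0,-0.6,4.2,0,0,0,-0.002,-0.6,4.5,0,0,0,-0.003,-0.6,4.5,0,0,0,-0.003,-0.6,4.5,0,0,0,-0.003,-0.6,4.5,0,0,0,-0.003,-0.6,4.5,0,0,0,-0.003,-0.6,4.5,0,0,0,-0.003,-0.6,4.5,0,0,0,0,-0.6,4.5,0,0,0,0,-0.5,3,0,0,0,0,0,1,0,0,0,0]';python3 -m handwheel '[0,0,-4,0,0,0,0,0,-2,0,0,0,0,0,0,0,0,0,0,0,0,0,0,0]'
python3 - <<'E'
from h import *
s,im=shot('wrist','w3');print(repr(s['tcp_pos']),repr(s['orientation']),s['force'],s['moment'],s['finger_gap'])
im=cv2.imread('pics/w3.png');cv2.imwrite('pics/w3b.png',cv2.resize(im[60:300,120:420],(800,640))[:600])
E
```

```text
t: 5.5
tcp_pos: [0.6269, -0.3117, 0.2645]
orientation: [-0.077, 0.997, 0.001, -0.001]
force: [-0.1, -0.5, -2.5]
finger_gap: 0.0552
t: 6.7
tcp_pos: [0.5638, 0.1529, 0.2646]
orientation: [-0.069, 0.998, -0.0, -0.001]
force: [0.7, -0.1, -2.0]
finger_gap: 0.0553
t: 7.1
tcp_pos: [0.5648, 0.1496, 0.2061]
orientation: [-0.067, 0.998, -0.0, -0.001]
force: [-0.5, -0.5, -1.3]
finger_gap: 0.0552
array([0.56484121, 0.14958443, 0.20610508]) array([-6.67543644e-02,  9.97769226e-01, -1.98551774e-04, -6.21590849e-04]) [-0.46099257 -0.50874411 -1.34014441] [ 0.04128664 -0.05449215 -0.01846275] 0.055157764946559364
```

View pics/w3b.png

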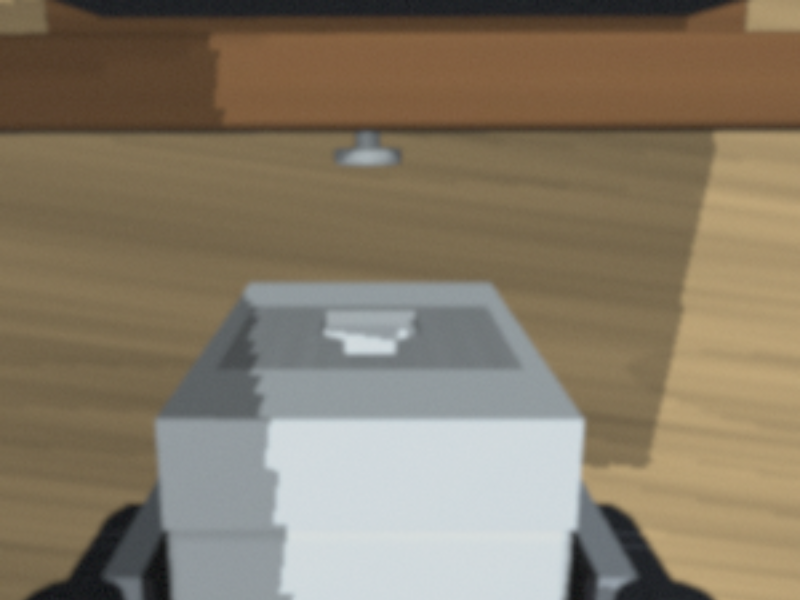

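The clock hangs square: back edge at crop row 418, cols 157–584, with the keyhole at cols 323–416. The screw head is at cols 333–402, row 157, and the board edge at row 129. Both sit within 1 mm laterally. Computing the gaps.

```bash
python3 - <<'E'
from h import *
s={'tcp_pos':[0.56484121,0.14958443,0.20610508],'orientation':[-6.67543644e-02,9.97769226e-01,-1.98551774e-04,-6.21590849e-04]}
C=cam('wrist',s);f=lambda x,y:(120+x/2.6667,60+y/2.6667)
a=np.radians(7.74);u=np.array([np.cos(a),np.sin(a),0]);v=np.array([-u[1],u[0],0])
zt=.2061+.095-.0728
def out(n,P):print(n,'u %.4f v %.4f z %.4f'%(P@u,P@v,P[2]))
out('tcp',np.array(s['tcp_pos']))
out('face',onz(C,*f(368,129),.162)); out('screw',onz(C,*f(367.5,157),.15))
B=onz(C,*f(370.5,418),zt);out('backtop',B)
def onu(x,y,U):
    p,r=ray(C,*f(x,y)); return p+r*(U-p@u)/(r@u)
for n,x,y in[('bot',369.5,284),('plate-top',370,368),('kh bottom',369.5,310),('kh shoulder',369.5,334),('slot top',370,355)]: out(n,onu(x,y,B@u))
E
```

```text
tcp u 0.5798 v 0.0721 z 0.2061
face u 0.5166 v 0.0724 z 0.1620
screw u 0.5224 v 0.0722 z 0.1500
backtop u 0.5520 v 0.0727 z 0.2283
bot u 0.5520 v 0.0726 z 0.1347
plate-top u 0.5520 v 0.0726 z 0.2048
kh bottom u 0.5520 v 0.0726 z 0.1627
kh shoulder u 0.5520 v 0.0725 z 0.1828
slot top u 0.5520 v 0.0726 z 0.1971
```

```bash
python3 -m handwheel '[0,-0.04,-1.2,0,0,0,0,0,-1.15,0,0,0,0,0,0,0,0,0,-0.4,-0.054,0,0,0,0,-0.8,-0.108,0,0,0,0,-0.7,-0.095,0,0,0,0,-0.5,-0.068,0,0,0,0,-0.2,-0.027,0,0,0,0,0,0,0,0,0,0,0,0,0,0,0,0,0,0,0,0,0,0]'; for i in 1 2 3; do python3 -m handwheel '[0,0,0,0,0,0]'; done
```

```text
t: 8.25
tcp_pos: [0.5393, 0.1464, 0.1827]
orientation: [-0.067, 0.998, -0.0, -0.0]
force: [0.0, -0.6, -1.9]
finger_gap: 0.0555
t: 8.35
tcp_pos: [0.5393, 0.1463, 0.1827]
orientation: [-0.067, 0.998, -0.0, -0.0]
force: [0.3, 0.7, -2.8]
finger_gap: 0.0554
t: 8.45
tcp_pos: [0.5392, 0.1463, 0.1827]
orientation: [-0.067, 0.998, -0.0, -0.0]
force: [0.3, -0.2, -2.5]
finger_gap: 0.0551
t: 8.55
tcp_pos: [0.5392, 0.1463, 0.1827]
orientation: [-0.067, 0.998, -0.0, -0.0]
force: [-0.3, 0.2, -2.6]
finger_gap: 0.0553
```

```bash
python3 - <<'E'
from h import *
s,im=shot('wrist','w4');print(s['tcp_pos'],s['force'])
im=cv2.imread('pics/w4.png');cv2.imwrite('pics/w4b.png',cv2.resize(im[120:270,160:360],(800,600)))
E
```

```text
[0.53918728 0.14631749 0.18269794] [-0.34467479  0.220108   -2.56583876]
```

View pics/w4b.png

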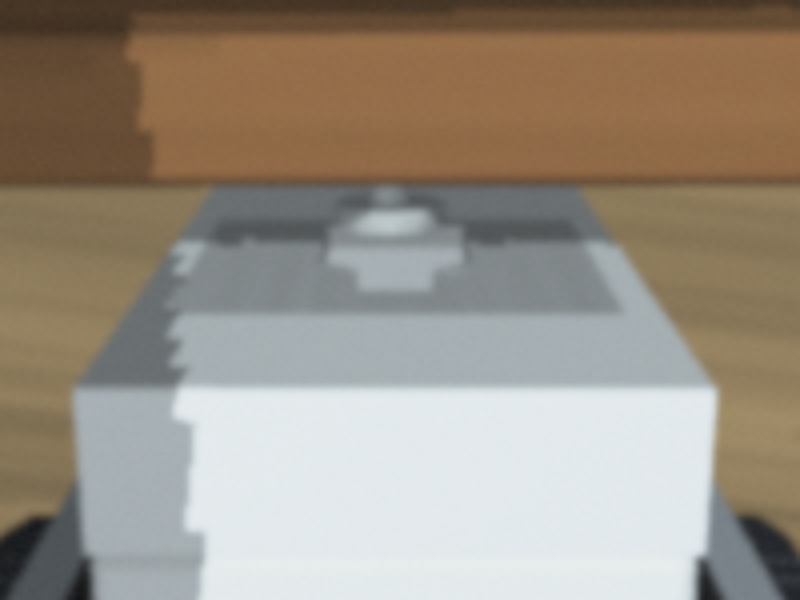

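The head is at crop cols 343–442 (mid ~392) and the keyhole at 327–463 (mid 395), so it's centred to about 0.4 mm. Feeling my way forward.

```bash
python3 -m handwheel '[-0.1,-0.044,0,0,0,0,-0.1,-0.014,0,0,0,0,0,0,0,0,0,0]'; python3 -m handwheel '[-0.1,-0.014,0,0,0,0,0,0,0,0,0,0]' ; python3 -m handwheel '[-0.1,-0.014,0,0,0,0,0,0,0,0,0,0]'
```

```text
t: 8.9
tcp_pos: [0.537, 0.1457, 0.1828]
orientation: [-0.067, 0.998, 0.0, -0.0]
force: [0.2, 1.1, -1.7]
finger_gap: 0.0551
t: 9.1
tcp_pos: [0.536, 0.1456, 0.1828]
orientation: [-0.067, 0.998, 0.0, 0.0]
force: [0.1, -0.3, -1.9]
finger_gap: 0.0552
t: 9.3
tcp_pos: [0.535, 0.1455, 0.1828]
orientation: [-0.067, 0.998, 0.0, -0.0]
force: [0.6, 0.1, -2.2]
finger_gap: 0.0553
```

```bash
python3 -m handwheel '[-0.1,-0.014,0,0,0,0,0,0,0,0,0,0]'; python3 -m handwheel '[-0.1,-0.014,0,0,0,0,0,0,0,0,0,0]'
```

```text
t: 9.5
tcp_pos: [0.534, 0.1453, 0.1828]
orientation: [-0.067, 0.998, -0.0, -0.0]
force: [1.0, -0.1, -3.0]
finger_gap: 0.0549
t: 9.7
tcp_pos: [0.533, 0.1452, 0.1828]
orientation: [-0.067, 0.998, -0.0, -0.0]
force: [-0.1, -0.2, -1.7]
finger_gap: 0.055
```

```bash
python3 -m handwheel '[-0.1,-0.014,0,0,0,0,0,0,0,0,0,0]'; python3 -m handwheel '[-0.1,-0.014,0,0,0,0,0,0,0,0,0,0]';  python3 -m handwheel '[-0.05,-0.007,0,0,0,0,0,0,0,0,0,0]'; python3 -m handwheel '[-0.05,-0.007,0,0,0,0,0,0,0,0,0,0]'
```

```text
t: 9.9
tcp_pos: [0.532, 0.145, 0.1828]
orientation: [-0.067, 0.998, 0.0, -0.0]
force: [-0.3, 1.3, -1.2]
finger_gap: 0.0549
t: 10.1
tcp_pos: [0.531, 0.1449, 0.1828]
orientation: [-0.067, 0.998, -0.0, -0.0]
force: [0.6, -0.4, -1.7]
finger_gap: 0.0549
t: 10.3
tcp_pos: [0.5306, 0.1448, 0.1828]
orientation: [-0.067, 0.998, -0.0, 0.0]
force: [0.1, -0.4, -1.2]
finger_gap: 0.0552
t: 10.5
tcp_pos: [0.5301, 0.1448, 0.1828]
orientation: [-0.067, 0.998, -0.0, 0.0]
force: [0.4, -0.3, -1.8]
finger_gap: 0.0554
```

```bash
for i in 1; do :; done; python3 -m handwheel '[-0.05,-0.007,0,0,0,0,0,0,0,0,0,0]'; python3 -m handwheel '[-0.04,-0.005,0,0,0,0,0,0,0,0,0,0]'
```

```text
t: 10.7
tcp_pos: [0.53, 0.1447, 0.1829]
orientation: [-0.067, 0.998, 0.0, 0.0]
force: [3.0, -0.4, -2.1]
finger_gap: 0.055
t: 10.9
tcp_pos: [0.5299, 0.1447, 0.1829]
orientation: [-0.067, 0.998, 0.0, 0.001]
force: [5.8, 0.4, -3.1]
finger_gap: 0.0554
```

```bash
python3 -m handwheel '[-0.04,-0.005,0,0,0,0,0,0,0,0,0,0]'; python3 -m handwheel '[-0.04,-0.005,0,0,0,0,0,0,0,0,0,0]'
```

```text
t: 11.1
tcp_pos: [0.5299, 0.1447, 0.183]
orientation: [-0.067, 0.998, 0.0, 0.001]
force: [6.5, 1.2, -3.4]
finger_gap: 0.0547
t: 11.3
tcp_pos: [0.5298, 0.1447, 0.183]
orientation: [-0.067, 0.998, 0.0, 0.002]
force: [8.9, 1.4, -3.9]
finger_gap: 0.0554
```

Firm contact, about 7 N/mm, came at exactly the predicted board distance, so the clock is flush and the head is inside. Relaxing the press, then pulling down.

```bash
python3 -m handwheel '[0.08,0.011,0,0,0,0,0,0,0,0,0,0]'; python3 -m handwheel '[0,0,-0.2,0,0,0,0,0,-0.2,0,0,0,0,0,0,0,0,0]'; python3 -m handwheel '[0,0,-0.2,0,0,0,0,0,0,0,0,0]'
```

```text
t: 11.5
tcp_pos: [0.5299, 0.1447, 0.183]
orientation: [-0.067, 0.998, 0.0, 0.001]
force: [5.6, 0.1, -3.7]
finger_gap: 0.0549
t: 11.8
tcp_pos: [0.5299, 0.1448, 0.1791]
orientation: [-0.067, 0.998, 0.0, 0.001]
force: [7.3, 0.6, -2.3]
finger_gap: 0.0549
t: 12.0
tcp_pos: [0.5299, 0.1448, 0.1772]
orientation: [-0.067, 0.998, 0.0, 0.001]
force: [6.2, 1.5, -1.2]
finger_gap: 0.0551
```

```bash
python3 -m handwheel '[0,0,-0.1,0,0,0,0,0,0,0,0,0]'; python3 -m handwheel '[0,0,-0.1,0,0,0,0,0,0,0,0,0]'
```

```text
t: 12.2
tcp_pos: [0.53, 0.1448, 0.1765]
orientation: [-0.067, 0.998, 0.0, 0.001]
force: [5.8, -0.1, -0.4]
finger_gap: 0.0551
t: 12.4
tcp_pos: [0.53, 0.1447, 0.1756]
orientation: [-0.067, 0.998, 0.0, 0.001]
force: [5.5, 0.4, 1.4]
finger_gap: 0.0549
```

```bash
python3 -m handwheel '[0,0,-0.1,0,0,0,0,0,0,0,0,0]'; python3 -m handwheel '[0,0,-0.1,0,0,0,0,0,0,0,0,0]'; python3 -m handwheel '[0,0,-0.1,0,0,0,0,0,0,0,0,0]'
```

```text
t: 12.6
tcp_pos: [0.53, 0.1448, 0.1746]
orientation: [-0.067, 0.998, 0.0, 0.001]
force: [6.3, 0.5, 2.1]
finger_gap: 0.0552
t: 12.8
tcp_pos: [0.53, 0.1448, 0.1736]
orientation: [-0.067, 0.998, 0.0, 0.001]
force: [5.9, 1.0, 2.7]
finger_gap: 0.0549
t: 13.0
tcp_pos: [0.53, 0.1448, 0.1728]
orientation: [-0.067, 0.998, 0.0, 0.001]
force: [5.0, 1.2, 4.2]
finger_gap: 0.0556
```

```bash
python3 -m handwheel '[0,0,-0.1,0,0,0,0,0,0,0,0,0]'; python3 -m handwheel '[0,0,-0.1,0,0,0,0,0,0,0,0,0]'; python3 -m handwheel '[0,0,-0.1,0,0,0,0,0,0,0,0,0]'
```

```text
t: 13.2
tcp_pos: [0.53, 0.1448, 0.1718]
orientation: [-0.067, 0.998, 0.0, 0.001]
force: [5.6, 0.3, 4.7]
finger_gap: 0.0551
t: 13.4
tcp_pos: [0.53, 0.1448, 0.1708]
orientation: [-0.067, 0.998, 0.0, 0.001]
force: [5.9, 1.4, 2.9]
finger_gap: 0.0555
t: 13.6
tcp_pos: [0.53, 0.1448, 0.1699]
orientation: [-0.067, 0.998, 0.0, 0.001]
force: [5.6, 1.4, 3.8]
finger_gap: 0.0547
```

Dragging over the ramp as described. I'll keep pulling.

```bash
python3 -m handwheel '[0,0,-0.1,0,0,0,0,0,0,0,0,0]'; python3 -m handwheel '[0,0,-0.1,0,0,0,0,0,0,0,0,0]'; python3 -m handwheel '[0,0,-0.1,0,0,0,0,0,0,0,0,0]'; python3 -m handwheel '[0,0,-0.1,0,0,0,0,0,0,0,0,0]'
```

```text
t: 13.8
tcp_pos: [0.53, 0.1448, 0.1689]
orientation: [-0.067, 0.998, 0.0, 0.001]
force: [5.0, 0.5, 5.0]
finger_gap: 0.0554
t: 14.0
tcp_pos: [0.53, 0.1448, 0.1679]
orientation: [-0.067, 0.998, 0.0, 0.001]
force: [5.0, 0.4, 4.5]
finger_gap: 0.055
t: 14.2
tcp_pos: [0.53, 0.1448, 0.1669]
orientation: [-0.067, 0.998, 0.0, 0.001]
force: [5.9, 0.8, 4.2]
finger_gap: 0.0551
t: 14.4
tcp_pos: [0.53, 0.1448, 0.1657]
orientation: [-0.067, 0.998, 0.0, 0.001]
force: [5.6, 1.0, 1.2]
finger_gap: 0.0555
```

```bash
python3 -m handwheel '[0,0,-0.1,0,0,0,0,0,0,0,0,0]'; python3 -m handwheel '[0,0,-0.1,0,0,0,0,0,0,0,0,0]'; python3 -m handwheel '[0,0,-0.05,0,0,0,0,0,0,0,0,0]'
```

```text
t: 14.6
tcp_pos: [0.53, 0.1448, 0.1644]
orientation: [-0.067, 0.998, 0.0, 0.001]
force: [7.6, 0.6, 0.2]
finger_gap: 0.0552
t: 14.8
tcp_pos: [0.53, 0.1448, 0.1633]
orientation: [-0.067, 0.998, 0.0, 0.001]
force: [6.8, 0.3, 1.0]
finger_gap: 0.0554
t: 15.0
tcp_pos: [0.53, 0.1448, 0.1629]
orientation: [-0.067, 0.998, 0.0, 0.001]
force: [6.4, 1.8, 1.4]
finger_gap: 0.0548
```

```bash
python3 -m handwheel '[0,0,-0.05,0,0,0,0,0,0,0,0,0]'; python3 -m handwheel '[0,0,-0.05,0,0,0,0,0,0,0,0,0]'; python3 -m handwheel '[0,0,-0.05,0,0,0,0,0,0,0,0,0]'
```

```text
t: 15.2
tcp_pos: [0.53, 0.1448, 0.1625]
orientation: [-0.067, 0.998, 0.0, 0.001]
force: [6.0, 1.3, 1.6]
finger_gap: 0.0553
t: 15.4
tcp_pos: [0.53, 0.1448, 0.1623]
orientation: [-0.067, 0.998, 0.0, 0.001]
force: [6.3, 1.9, 2.8]
finger_gap: 0.0552
t: 15.6
tcp_pos: [0.5301, 0.1448, 0.1621]
orientation: [-0.067, 0.998, 0.0, 0.001]
force: [6.1, 0.8, 5.7]
finger_gap: 0.0555
```

```bash
python3 -m handwheel '[0,0,-0.05,0,0,0,0,0,0,0,0,0]'; python3 -m handwheel '[0,0,-0.05,0,0,0,0,0,0,0,0,0]'
```

```text
t: 15.8
tcp_pos: [0.5301, 0.1448, 0.1619]
orientation: [-0.067, 0.998, 0.0, 0.002]
force: [4.3, 0.2, 8.0]
finger_gap: 0.0551
t: 16.0
tcp_pos: [0.5301, 0.1448, 0.1617]
orientation: [-0.067, 0.998, 0.0, 0.002]
force: [4.3, -0.7, 10.1]
finger_gap: 0.0552
```

The end stop is firm: 10 N at TCP z 0.162, a 20.9 mm pull, after the force drop past the catch. Unloading, then releasing.

```bash
python3 -m handwheel '[0.06,0.008,0.2,0,0,0,0,0,0,0,0,0,0,0,0,0,0,0]'; python3 -m handwheel '[0,0,0,0,0,0,0,0,0,0,0,0,0,0,0,0,0,0,0,0,0,0,0,0,0,0,0,0,0,0,0,0,0,0,0,0]' 7.6 20;python3 -m handwheel '[0,0,0.5,0,0,0,0,0,1,0,0,0,0,0,2,0,0,0,0,0,3,0,0,0,0,0,3,0,0,0,0,0,0.5,0,0,0,2,0,0,0,0,0,2,0,0,0,0,0,0,0,0,0,0,0,0,0,0,0,0,0]'
python3 - <<'E'
from h import *
s,a=shot('scene','s2');_,b=shot('wrist','w5');print(s['tcp_pos'],s['force'])
a=cv2.imread('pics/s2.png')[60:240,170:410];b=cv2.imread('pics/w5.png')
cv2.imwrite('pics/m2.png',np.hstack([cv2.resize(a,(400,300)),cv2.resize(b,(400,300))]))
E
```

```text
t: 16.3
tcp_pos: [0.5301, 0.1448, 0.1622]
orientation: [-0.067, 0.998, 0.0, 0.0]
force: [4.1, -0.3, 4.4]
finger_gap: 0.0553
t: 16.9
tcp_pos: [0.5297, 0.1447, 0.1617]
orientation: [-0.067, 0.998, -0.0, -0.0]
force: [-0.5, -0.2, -0.5]
finger_gap: 0.076
t: 17.9
tcp_pos: [0.5697, 0.1447, 0.2615]
orientation: [-0.067, 0.998, -0.0, -0.001]
force: [-0.3, -0.7, 1.0]
finger_gap: 0.0762
[0.56970044 0.14465078 0.26145549] [-0.31907777 -0.66647498  0.99411066]
```

View pics/m2.png

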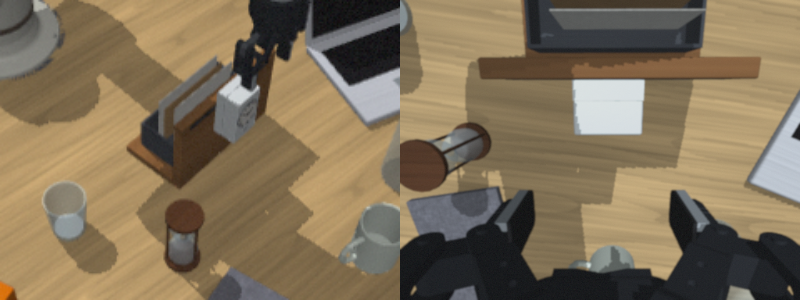

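The picture shows the clock hanging flush on the board (wrist inset 573–644, 78–135). The hourglass and glass are still standing, and the gripper is clear. Handing in.

```bash
python3 -c "
from station import ctrl
print(ctrl.hand_in())"
```

```text
the job is handed in; nothing more can be done
None
```

The larger white clock is hanging on the screw, flush on the board. I handed the job in at about 18 s, with the gripper clear of everything.

- **Fitting:** I lined the keyhole up with the screw head to about 0.4 mm in the wrist camera. The head went into the wide part without touching, and the back met the board where predicted. The highest push against the board was about 9 N.
- **Pulling home:** While I pulled down, the vertical force rose to about 5 N over the ramp. It then fell away past the catch, and the clock stopped firmly at about 10 N after roughly 21 mm. That puts the underside about 89 mm above the desk, against the 90 mm stated.
- **Last checks:** After release and retreat, the pictures show the clock hanging square on the board, the hourglass and drinking glass standing where they were, and the wrist force near zero. The click itself I know only from the force drop and the end stop, since the keyhole can't be seen once the clock is hung.
- **Disagreements:** The board's position differed by up to 5 mm between cameras, and the scene camera's angle by about 3°. I relied on the wrist camera, which contact confirmed. The grasp was about 3 mm higher than planned, which I allowed for.

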